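# Find the overfilled box on the sloping rack

## Robot

A 6-joint arm with a two-finger parallel gripper is mounted at the origin on the work surface. World frame = base frame: x ahead of the robot, y to its left, z up, the work surface at z = 0. Lengths are in m, angles in rad, forces in N, time in s.
With the tool pointing down it reaches from about 0.375 to 0.9 m from the base axis. Payload 3.1 kg.
Tool frame: the origin (TCP) lies between the finger pads; the fingertips stand manip.nose_length ahead of it and the grasp point (between the pads) lies 5 mm behind it (manip.nose_length is the distance from the TCP to the fingertips, in m); z points along the fingers, y is the line along which they close (so a half turn about z gives the same grasp; the last joint's range is limited). The gripper opens to 85 mm and grips with 20 to 120 N. Pads are 22 mm wide; open, the fingers measure 114 mm over their backs; the gripper's body (76 mm by 85 mm) begins 54 mm behind the grasp point. The pads swing forward as they close: fully open they stand 13 mm farther back than shut.
Start: joints at [0.979, 0.527, 1.433, -0, 1.181, -0.178], TCP at [0.251, 0.572, 0.245] pointing down, gripper open.
Joint ranges: [-3.08, 3.08], [-0.75, 2.2], [0.22, 2.44], [-1.43, 4.57], [0, 2.65], [-2.85, 2.85]. Speed limits (rad/s): [2.79, 2.79, 3.14, 3.14, 3.14, 3.14].

## Interface

Orientations are given as a unit quaternion [x, y, z, w].
In Python, from station import monitor, eyes, job, manip gives the robot as it stands.
- The arm moves only by the shell command python3 -m pendant 'ROWS' [FORCE]. ROWS is JSON, a list that holds one entry, the list of rows, each a list of 7 numbers: the shift along the tool's x, y, z as a fraction of full scale, then the turn, a rotation vector about the tool's x, y, z as a fraction of full scale, then the opening, from 0 (shut) to 1 (fully open). A call has 1 to 20 rows; each row shifts and turns the commanded pose from where the row before left it, along the tool's axes as they then stand; what a row does not reach is not made up. Full scale, the value 1, is 800 mm for a shift and 0.12 rad for a turn. A row lasts 1/10 s, in which the tool goes at most 50 mm and 8.59 degrees, less where a joint would pass 70% of its speed; a pose out of reach is approached as far as the arm can. A call with a number of a shift or a turn outside -1 to 1 is refused whole. A call with a gripper value outside its range is refused whole. The fingers move at their own pace and stop on an object; FORCE is the grip in N (left out, the last holds). Time passes only in rows, so rows that do not move let the fingers close. It gives the time, the measured TCP pose, the force, the opening and the grip force at its end, in the units of the state.
- monitor.sense(): the state, without advancing time (a new reading comes with each control period).
- eyes.snapshot(name): name is "scene" or "top" or "wrist"; returns a dict with "pixels" (480x640x3 uint8, red, green, blue), "depth" (480x640 float32, m along the optical axis (not along the pixel's ray), 0 where there is no reading), "intrinsics" (3x3 intrinsics, pixels), "eye" and "attitude" of the camera in the world. Camera axes: x right, y down, z forward; pixel columns grow to the right and rows downward; lengths in m; the calibration is good to about 2 mm. A picture is of the moment at which its call begins.
- job.sign_off(): hands the job in; it is judged then, once.
The state is a dict: "t": time; "q": joint angles; "qd": joint speeds; "tau": joint torques, N m; "tcp_pos": TCP position; "tool_rot": TCP orientation; "force": force on the tool from outside, world axes, zero at the start; "ft_torque": the same for the moment, N m; "finger_gap": opening from 0.0 (shut) to 1.0 (fully open); "gripper_force": force on a finger pad.
Only numpy, scipy, OpenCV 4.12 (cv2) and the standard library are available. Lean on these libraries where they do the work, as an engineer would, in place of code of your own. Each camera call takes 0.05 s, during which the arm holds its last target. There are 200 camera calls.

## Task

One of the three identical closed boxes on the sloping rack has been overfilled and is much heavier than the others. Working from the robot's left to its right, lift each box a few centimetres clear of its bay by the ridge on its lid to judge its weight, and finish with the heavy box standing upright in the red recount tray and the two light ones back in bays of the rack, seated flat on the deck. Set the boxes down gently, don't drop or tip them, and leave everything else on the bench where it is.

Things in the scene. Friction and masses are not known exactly. Their poses are not given: they have to be found in the camera images.
- rack: blue-and-orange sloping rack standing on the bench and fixed to it, about 150 x 320 mm on plan, 105 mm high at the back. Origin on the bench under the middle of the deck; x horizontal, towards the rack's high back (away from the robot, give or take its yaw), y along the row of bays, z up.
- rack_deck: the rack's deck, sloping 25 degrees down towards the robot, three bays in a row. Origin on the deck at the centre of the middle bay, 55 mm above the bench; x up the slope, y along the row (robot's left), z square to the deck. Orange lips 16 mm high, inner faces at x = -51.5 and +70 mm; orange dividers 20 mm high, 8 mm thick, at y = -156, -52, 52, 156 mm.
- bay_left (a point): centre of the robot's left (+y) bay (96 mm wide), on the deck surface: where the middle of a box's underside rests; axes as rack_deck; bays are 104 mm apart
- bay_middle (a point): centre of the middle bay (96 mm wide), on the deck surface: where the middle of a box's underside rests; axes as rack_deck; bays are 104 mm apart
- bay_right (a point): centre of the robot's right (-y) bay (96 mm wide), on the deck surface: where the middle of a box's underside rests; axes as rack_deck; bays are 104 mm apart
- box_a_center (a point): one of three look-alike closed boxes, grey with blue lid, 100 (x) x 80 (y) x 54 mm high, plus on the lid a solid upright ridge 18 mm thick (x), 76 long (y), 42 high, centred. This point: its centre, 48 mm above the underside; the ridge is 6 to 48 mm above it. Starts in any bay near the low lip, axes as rack_deck. Hidden mass: two about 0.28 kg, the overfilled one about 0.8 kg (+-10 percent).
- box_b_center (a point): one of three look-alike closed boxes, grey with blue lid, 100 (x) x 80 (y) x 54 mm high, plus on the lid a solid upright ridge 18 mm thick (x), 76 long (y), 42 high, centred. This point: its centre, 48 mm above the underside; the ridge is 6 to 48 mm above it. Starts in any bay near the low lip, axes as rack_deck. Hidden mass: two about 0.28 kg, the overfilled one about 0.8 kg (+-10 percent).
- box_c_center (a point): one of three look-alike closed boxes, grey with blue lid, 100 (x) x 80 (y) x 54 mm high, plus on the lid a solid upright ridge 18 mm thick (x), 76 long (y), 42 high, centred. This point: its centre, 48 mm above the underside; the ridge is 6 to 48 mm above it. Starts in any bay near the low lip, axes as rack_deck. Hidden mass: two about 0.28 kg, the overfilled one about 0.8 kg (+-10 percent).
- tray: red open recount tray fixed on the bench, outside 150 mm (x) x 130 mm (y) x 35 mm high, walls and floor 5 mm thick. Origin on the bench under its centre, z up.
- disc_small: bystander, loose: dark grey round sintering plate, 124 mm across, 18 mm thick, covered with small steel blanks (27 mm high with them); origin under its centre; leave where it is
- brush: bystander, loose: hand brush lying flat, about 180 mm long; leave where it is
- gauge_block: bystander, loose: brass cylinder, 48 mm across, 45 mm high, standing; leave where it is
- oil: bystander, loose: yellow bottle, 54 mm across, 130 mm high, standing; leave where it is
- cup: bystander, loose: white mug, 76 mm across, 85 mm high; leave where it is
- spool: bystander, loose: ochre spool, 80 mm across, 48 mm high; leave where it is
- spanner: bystander, loose: open-ended spanner lying flat, about 180 mm long; leave where it is
Not all that is in view belongs to the job. Leave any green or orange look-alike of the part that bears box_a_center alone.

How it is judged:
On the way, in this order (a step that is already met when the one before it is completed fails the run):
1. first a box is held by the gripper above the left bay, at least 22 mm off the deck and clear of the rack (((y of box_a_center in the frame of rack_deck between 0.054 and 0.154 m and x of box_a_center in the frame of rack_deck between -0.15 and 0.15 m and z of box_a_center in the frame of rack_deck above 0.07 m and contact force between box_a and the fingers above 1 N and contact force between box_a and rack below 0.05 N) or (y of box_b_center in the frame of rack_deck between 0.054 and 0.154 m and x of box_b_center in the frame of rack_deck between -0.15 and 0.15 m and z of box_b_center in the frame of rack_deck above 0.07 m and contact force between box_b and the fingers above 1 N and contact force between box_b and rack below 0.05 N) or (y of box_c_center in the frame of rack_deck between 0.054 and 0.154 m and x of box_c_center in the frame of rack_deck between -0.15 and 0.15 m and z of box_c_center in the frame of rack_deck above 0.07 m and contact force between box_c and the fingers above 1 N and contact force between box_c and rack below 0.05 N))), for 0.3 s.
2. then a box is held by the gripper above the middle bay, at least 22 mm off the deck and clear of the rack (((y of box_a_center in the frame of rack_deck between -0.05 and 0.05 m and x of box_a_center in the frame of rack_deck between -0.15 and 0.15 m and z of box_a_center in the frame of rack_deck above 0.07 m and contact force between box_a and the fingers above 1 N and contact force between box_a and rack below 0.05 N) or (y of box_b_center in the frame of rack_deck between -0.05 and 0.05 m and x of box_b_center in the frame of rack_deck between -0.15 and 0.15 m and z of box_b_center in the frame of rack_deck above 0.07 m and contact force between box_b and the fingers above 1 N and contact force between box_b and rack below 0.05 N) or (y of box_c_center in the frame of rack_deck between -0.05 and 0.05 m and x of box_c_center in the frame of rack_deck between -0.15 and 0.15 m and z of box_c_center in the frame of rack_deck above 0.07 m and contact force between box_c and the fingers above 1 N and contact force between box_c and rack below 0.05 N))), for 0.3 s.
3. then a box is held by the gripper above the right bay, at least 22 mm off the deck and clear of the rack (((y of box_a_center in the frame of rack_deck between -0.154 and -0.054 m and x of box_a_center in the frame of rack_deck between -0.15 and 0.15 m and z of box_a_center in the frame of rack_deck above 0.07 m and contact force between box_a and the fingers above 1 N and contact force between box_a and rack below 0.05 N) or (y of box_b_center in the frame of rack_deck between -0.154 and -0.054 m and x of box_b_center in the frame of rack_deck between -0.15 and 0.15 m and z of box_b_center in the frame of rack_deck above 0.07 m and contact force between box_b and the fingers above 1 N and contact force between box_b and rack below 0.05 N) or (y of box_c_center in the frame of rack_deck between -0.154 and -0.054 m and x of box_c_center in the frame of rack_deck between -0.15 and 0.15 m and z of box_c_center in the frame of rack_deck above 0.07 m and contact force between box_c and the fingers above 1 N and contact force between box_c and rack below 0.05 N))), for 0.3 s.
At the end, for the whole second after the job is handed in: The heavy box stands upright (0.1 rad) on the tray floor within 40 mm of its centre, pressing on it with over 5 N; each light box lies flat in a bay: within 20 mm of its centre along the row, -10 to +25 mm along the slope, 6 mm in height; all at rest (((horizontal distance between box_a_center and tray below 0.04 m and height (world z) of box_a_center below 0.06 m and angle between box_a_center's own z axis and vertical below 0.1 rad and contact force between box_a and tray above 5 N) or (horizontal distance between box_b_center and tray below 0.04 m and height (world z) of box_b_center below 0.06 m and angle between box_b_center's own z axis and vertical below 0.1 rad and contact force between box_b and tray above 5 N) or (horizontal distance between box_c_center and tray below 0.04 m and height (world z) of box_c_center below 0.06 m and angle between box_c_center's own z axis and vertical below 0.1 rad and contact force between box_c and tray above 5 N)) and (((z of box_a_center in the frame of rack_deck between 0.042 and 0.054 m and y of box_a_center in the frame of rack_deck between 0.084 and 0.124 m and x of box_a_center in the frame of rack_deck between -0.01 and 0.025 m) or (z of box_a_center in the frame of rack_deck between 0.042 and 0.054 m and y of box_a_center in the frame of rack_deck between -0.02 and 0.02 m and x of box_a_center in the frame of rack_deck between -0.01 and 0.025 m) or (z of box_a_center in the frame of rack_deck between 0.042 and 0.054 m and y of box_a_center in the frame of rack_deck between -0.124 and -0.084 m and x of box_a_center in the frame of rack_deck between -0.01 and 0.025 m)) or (horizontal distance between box_a_center and tray below 0.04 m and height (world z) of box_a_center below 0.06 m and angle between box_a_center's own z axis and vertical below 0.1 rad and contact force between box_a and tray above 5 N)) and (((z of box_b_center in the frame of rack_deck between 0.042 and 0.054 m and y of box_b_center in the frame of rack_deck between 0.084 and 0.124 m and x of box_b_center in the frame of rack_deck between -0.01 and 0.025 m) or (z of box_b_center in the frame of rack_deck between 0.042 and 0.054 m and y of box_b_center in the frame of rack_deck between -0.02 and 0.02 m and x of box_b_center in the frame of rack_deck between -0.01 and 0.025 m) or (z of box_b_center in the frame of rack_deck between 0.042 and 0.054 m and y of box_b_center in the frame of rack_deck between -0.124 and -0.084 m and x of box_b_center in the frame of rack_deck between -0.01 and 0.025 m)) or (horizontal distance between box_b_center and tray below 0.04 m and height (world z) of box_b_center below 0.06 m and angle between box_b_center's own z axis and vertical below 0.1 rad and contact force between box_b and tray above 5 N)) and (((z of box_c_center in the frame of rack_deck between 0.042 and 0.054 m and y of box_c_center in the frame of rack_deck between 0.084 and 0.124 m and x of box_c_center in the frame of rack_deck between -0.01 and 0.025 m) or (z of box_c_center in the frame of rack_deck between 0.042 and 0.054 m and y of box_c_center in the frame of rack_deck between -0.02 and 0.02 m and x of box_c_center in the frame of rack_deck between -0.01 and 0.025 m) or (z of box_c_center in the frame of rack_deck between 0.042 and 0.054 m and y of box_c_center in the frame of rack_deck between -0.124 and -0.084 m and x of box_c_center in the frame of rack_deck between -0.01 and 0.025 m)) or (horizontal distance between box_c_center and tray below 0.04 m and height (world z) of box_c_center below 0.06 m and angle between box_c_center's own z axis and vertical below 0.1 rad and contact force between box_c and tray above 5 N)) and linear speed of each of box_a, box_b, box_c below 0.02 m/s); the robot touches nothing.
It fails at once if a box is tipped more than 60 degrees from upright (angle between any of box_a_center, box_b_center, box_c_center's own z axis and vertical above 1.05 rad).
It fails at once if a box is slammed or knocked: it strikes the rack or the tray with more than 60 N (contact force between any of box_a, box_b, box_c and rack above 60 N or contact force between any of box_a, box_b, box_c and tray above 60 N).
It fails at once if a box is dropped: it moves faster than 0.6 m/s while out of the gripper (a free fall of about 18 mm) ((linear speed of box_a above 0.6 m/s and contact force between box_a and the fingers below 0.5 N) or (linear speed of box_b above 0.6 m/s and contact force between box_b and the fingers below 0.5 N) or (linear speed of box_c above 0.6 m/s and contact force between box_c and the fingers below 0.5 N)).
It fails at once if a bystander is moved by more than 30 mm (distance of any of disc_small, brush, gauge_block, oil, cup, spool, spanner from where it was at the start of the episode above 0.03 m).
It also fails if it takes over 72 s, if anything falls off the work surface, if the arm or the gripper's body presses on something with over 40 N, if the wrist force passes 120 N, or if a joint passes its speed limit or range.

## Working session

There is one attempt and no reset: what is moved stays moved. The work goes in short steps, Python scripts to look and compute and a shell command to move; the robot and the scene stay as the last step left them, time stands still between calls to the robot, and variables do not carry over. Pictures are saved under pics/ and viewed, at most 10 in all, crops included, and the job is handed in when it is done.

```bash
ls; mkdir -p pics; cat > look.py <<'E'
import sys,cv2,numpy as np
from station import monitor,eyes,job,manip
def snap(cam,name):
    s=eyes.snapshot(cam); cv2.imwrite(f'pics/{name}.png',cv2.cvtColor(s['pixels'],cv2.COLOR_RGB2BGR))
    np.savez(f'pics/{name}.npz',**{k:np.array(v) for k,v in s.items()}); return s
E
python3 - <<'E'
from look import *
for c in ('top','scene'):
    s=snap(c,c+'0'); print(c,s['intrinsics'],s['eye'],s['attitude'])
print(monitor.sense(),manip.nose_length)
E
```

```text
pics
top [[611.04251032   0.         305.63473635]
 [  0.         611.04251032 232.75256474]
 [  0.           0.           1.        ]] [0.1672675  0.02951053 1.44715632] [-0.69322469  0.71288785 -0.07631968  0.07352384]
scene [[487.03265222   0.         314.93901028]
 [  0.         487.03265222 239.49662133]
 [  0.           0.           1.        ]] [ 1.12351452 -0.51045064  0.95889333] [ 0.82667314  0.41090143 -0.17044941 -0.34455555]
{'t': 0.1, 'q': array([ 9.78491772e-01,  5.28364279e-01,  1.43376431e+00, -8.15998289e-06,
        1.18137397e+00, -1.78484414e-01]), 'qd': array([ 0.00047579, -0.00106141, -0.00187942,  0.00040753,  0.00014865,
       -0.00013733]), 'tau': array([-4.04091961e-04, -4.43305635e+01, -1.78586984e+01, -2.42279129e-04,
        3.83719685e-03,  1.63992996e-05]), 'tcp_pos': array([0.25094253, 0.57175086, 0.24444005]), 'tool_rot': array([ 2.05435250e-01,  9.78670244e-01, -8.86324891e-04, -3.55493792e-04]), 'force': array([1.02495446, 0.44837793, 0.05440914]), 'ft_torque': array([-0.03629081, -0.03291607,  0.05473361]), 'gripper_force': 0.0, 'finger_gap': 0.9975975198201971} 0.014
```

View pics/top0.png

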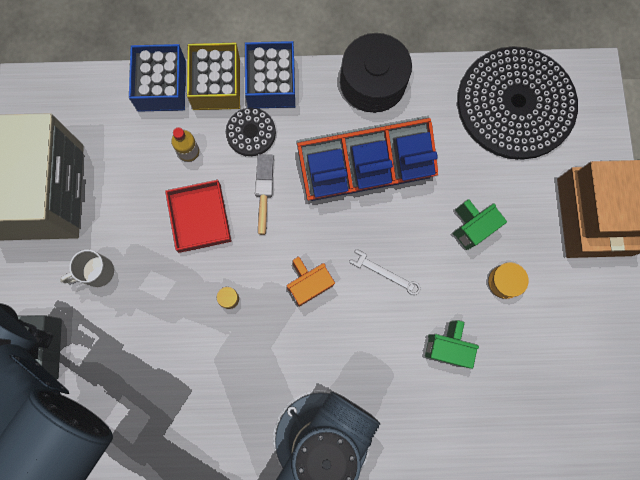

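View pics/scene0.png

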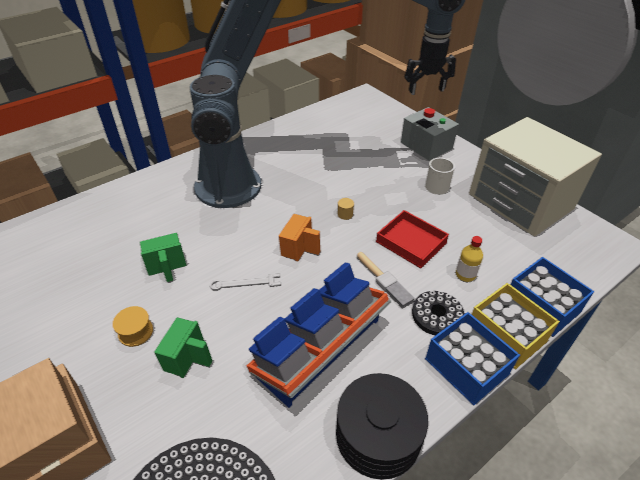

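Top view: the rack spans (300–438, 118–202) with three blue-lidded boxes, their ridges at about (328,172), (374,150) and (417,158). The tray is at (198,216), the brush at (263,195), and the green and orange look-alikes sit nearer the robot. The scene view agrees.

```bash
cat >> look.py <<'E'
from scipy.spatial.transform import Rotation as R
def cloud(s):
    K=s['intrinsics'];d=s['depth'];v,u=np.mgrid[:480,:640]
    p=np.stack([(u-K[0,2])/K[0,0]*d,(v-K[1,2])/K[1,1]*d,d],-1)
    return R.from_quat(s['attitude']).apply(p.reshape(-1,3)).reshape(480,640,3)+s['eye']
def hsv(s): return cv2.cvtColor(s['pixels'],cv2.COLOR_RGB2HSV)
E
python3 - <<'E'
from look import *
for cam in ('top0','scene0'):
    s=dict(np.load(f'pics/{cam}.npz'));P=cloud(s);h=hsv(s);x,y,z=np.moveaxis(P,-1,0);ok=s['depth']>0
    b=(x>.2)&(x<1)&(abs(y)<.6)&ok
    print(cam,'table z',np.median(z[b&(h[...,1]<25)]))
    hue=h[...,0];sat=h[...,1]
    red=b&((hue<4)|(hue>174))&(sat>150)&(y>.15)&(z<.06)
    pts=P[red&(z>.028)];r=cv2.minAreaRect(pts[:,:2].astype(np.float32));print('tray rim',len(pts),r,np.median(pts[:,2]))
    reg=b&(x>.5)&(y<.2)&(y>-.3)&(z>.02)&(z<.25)
    o=reg&(hue>=3)&(hue<14)&(sat>150)
    op=P[o];r=cv2.minAreaRect(op[:,:2].astype(np.float32));print('orange',len(op),r)
    print(cv2.boxPoints(r))
    bl=reg&(hue>105)&(hue<128)&(sat>120)
    bp=P[bl];print('blue',len(bp),bp.min(0),bp.max(0))
    np.savez(f'pics/{cam}_seg.npz',o=op,b=bp)
E
```

```text
top0 table z 0.0018287789206643534
tray rim 451 ((0.5237887501716614, 0.2769179046154022), (0.14994728565216064, 0.12948176264762878), 10.527755737304688) 0.03428781725189767
orange 1183 ((0.6375676989555359, -0.13308465480804443), (0.12704148888587952, 0.3199726641178131), 9.552458763122559)
[[ 0.54837793  0.01414201]
 [ 0.60147756 -0.3013939 ]
 [ 0.72675747 -0.28031132]
 [ 0.67365783  0.03522459]]
blue 5136 [ 0.54683164 -0.28396809  0.02011929] [0.94667552 0.15669887 0.15240381]
scene0 table z 0.001313703050062398
tray rim 461 ((0.5241082906723022, 0.27910280227661133), (0.14965523779392242, 0.13788923621177673), 10.368124961853027) 0.0332884889243964
orange 1656 ((0.6412768959999084, -0.13076940178871155), (0.12834873795509338, 0.3212294578552246), 9.728256225585938)
[[ 0.5508854   0.01669184]
 [ 0.6051653  -0.29991844]
 [ 0.7316684  -0.27823064]
 [ 0.6773885   0.03837964]]
blue 6553 [ 0.55628779 -0.2828792   0.02000042] [0.94454644 0.1817292  0.15014343]
```

```bash
cat >> look.py <<'E'
PSI=np.radians(9.65); C=np.array([.6345,-.1325,.055])
RD=R.from_euler('ZY',[PSI,-np.radians(25)])
def deck(p): return RD.inv().apply(p-C)
def world(p): return RD.apply(p)+C
E
python3 - <<'E'
from look import *
for cam in ('top0','scene0'):
    g=np.load(f'pics/{cam}_seg.npz');o=deck(g['o']);b=deck(g['b'])
    print(cam,'orange pct x,y,z',np.percentile(o,[1,5,50,95,99],axis=0).round(4).tolist())
    hi=o[(o[:,2]>.010)&(o[:,2]<.03)]
    for n,m in (('lowlip',o[:,0]<-.045),('hilip',o[:,0]>.066)): print(n,np.percentile(o[m],[2,50,98],axis=0).round(4).tolist())
    for yc in (.104,0,-.104):
        k=b[(abs(b[:,1]-yc)<.05)&(abs(b[:,0])<.09)]
        t=k[(k[:,2]>.088)&(k[:,2]<.104)]; 
        l=k[(k[:,2]>.046)&(k[:,2]<.062)]
        print(yc,'ridge',len(t),np.percentile(t,[2,50,98],axis=0).round(4).tolist(),'lid',np.percentile(l,[2,50,98],axis=0).round(4).tolist())
        r=cv2.minAreaRect(t[:,:2].astype(np.float32)); print('  rect',r)
E
```

```text
top0 orange pct x,y,z [[-0.0577, -0.1592, -0.0022], [-0.055, -0.1571, 0.0098], [0.0526, 0.0227, 0.0179], [0.0781, 0.1563, 0.0244], [0.0789, 0.1582, 0.0263]]
lowlip [[-0.0588, -0.1587, 0.0055], [-0.0538, 0.0391, 0.0157], [-0.0463, 0.1572, 0.0233]]
hilip [[0.0676, -0.1559, -0.0022], [0.0747, -0.0023, 0.0157], [0.079, 0.1548, 0.0235]]
0.104 ridge 275 [[-0.007, 0.0677, 0.0896], [0.0021, 0.1026, 0.0962], [0.0107, 0.1391, 0.1019]] lid [[-0.0459, 0.0654, 0.0479], [0.0161, 0.1029, 0.0541], [0.0495, 0.1414, 0.0598]]
  rect ((0.001627577468752861, 0.10328713804483414), (0.0744779035449028, 0.01886669732630253), 89.82535552978516)
0 ridge 268 [[-0.0075, -0.0354, 0.0892], [0.0023, -0.0004, 0.0959], [0.0106, 0.0353, 0.1018]] lid [[-0.0463, -0.0383, 0.0484], [0.0137, 0.0004, 0.0543], [0.0497, 0.0375, 0.0599]]
  rect ((0.0015248479321599007, -0.0004275217652320862), (0.07447443902492523, 0.01853727176785469), 89.69054412841797)
-0.104 ridge 265 [[-0.0071, -0.1392, 0.0896], [0.0023, -0.1031, 0.0957], [0.0104, -0.0687, 0.1014]] lid [[-0.0459, -0.1421, 0.0484], [0.0145, -0.103, 0.0545], [0.0497, -0.06
[... 661 characters left out ...]
17493367195, 0.10382017493247986), (0.018810449168086052, 0.07444260269403458), 3.203030586242676)
0 ridge 221 [[-0.0038, -0.0364, 0.0883], [0.0067, -0.0014, 0.0951], [0.0108, 0.0353, 0.0979]] lid [[-0.0409, -0.039, 0.0475], [0.0252, -0.0086, 0.0541], [0.0505, 0.0376, 0.0611]]
  rect ((0.0035225111059844494, 0.0005814991891384125), (0.07598622888326645, 0.016336774453520775), 88.80364990234375)
-0.104 ridge 262 [[-0.0043, -0.14, 0.0882], [0.0073, -0.1061, 0.0951], [0.0115, -0.068, 0.0979]] lid [[-0.0381, -0.1427, 0.0482], [0.0266, -0.1103, 0.0543], [0.0513, -0.0662, 0.0605]]
  rect ((0.004015208687633276, -0.10340727120637894), (0.017271829769015312, 0.07615745067596436), 0.7315727472305298)
```

```bash
cat >> look.py <<'E'
def toolrot(Rb): # tool z = -z of frame, tool y = +x of frame
    M=Rb.as_matrix(); return R.from_matrix(np.c_[M[:,1],M[:,0],-M[:,2]])
RT=toolrot(RD)
def go(p,Rt=None):
    "print turn (tool frame, units of .12 rad) to Rt; shift in current and in turned tool axes (units of .8 m)"
    s=monitor.sense();q=R.from_quat(s['tool_rot'])
    Rt=Rt or q; d=np.array(p)-s['tcp_pos']
    print('t',round(s['t'],2),'tcp',s['tcp_pos'].round(4),'gap',round(s['finger_gap'],3),'F',s['force'].round(2),'gf',round(s['gripper_force'],1))
    print('turn',((q.inv()*Rt).as_rotvec()/.12).round(3),'shift now',(q.inv().apply(d)/.8).round(4),'after turn',(Rt.inv().apply(d)/.8).round(4))
E
python3 - <<'E'
from look import *
p=world(np.array([.0015,.104,.174]));print(p);go(p,RT)
E
```

```text
[ 0.54591174 -0.04207041  0.21333148]
t 0.1 tcp [0.2509 0.5718 0.2444] gap 0.998 F [1.02 0.45 0.05] gf 0.0
turn [-3.349 -1.791  8.104] shift now [-0.6461 -0.5542  0.0397] after turn [-0.8182  0.1964  0.1345]
```

```bash
r='x'; python3 -m pendant '[[[-0.0323,-0.0277,0,0,0,0,1],[-0.0323,-0.0277,0,0,0,0,1],[-0.0323,-0.0277,0,0,0,0,1],[-0.0323,-0.0277,0,0,0,0,1],[-0.0323,-0.0277,0,0,0,0,1],[-0.0323,-0.0277,0,0,0,0,1],[-0.0323,-0.0277,0,0,0,0,1],[-0.0323,-0.0277,0,0,0,0,1],[-0.0323,-0.0277,0,0,0,0,1],[-0.0323,-0.0277,0,0,0,0,1],[-0.0323,-0.0277,0,0,0,0,1],[-0.0323,-0.0277,0,0,0,0,1],[-0.0323,-0.0277,0,0,0,0,1],[-0.0323,-0.0277,0,0,0,0,1],[-0.0323,-0.0277,0,0,0,0,1],[-0.0323,-0.0277,0,0,0,0,1],[-0.0323,-0.0277,0,0,0,0,1],[-0.0323,-0.0277,0,0,0,0,1],[-0.0323,-0.0277,0,0,0,0,1],[-0.0323,-0.0277,0,0,0,0,1]]]' 90
python3 -m pendant '[[[0,0,0,-0.335,-0.179,0.81,1],[0,0,0,-0.335,-0.179,0.81,1],[0,0,0,-0.335,-0.179,0.81,1],[0,0,0,-0.335,-0.179,0.81,1],[0,0,0,-0.335,-0.179,0.81,1],[0,0,0,-0.335,-0.179,0.81,1],[0,0,0,-0.335,-0.179,0.81,1],[0,0,0,-0.335,-0.179,0.81,1],[0,0,0,-0.335,-0.179,0.81,1],[0,0,0,-0.335,-0.179,0.81,1],[0,0,0,0,0,0,1],[0,0,0,0,0,0,1]]]'
python3 - <<'E'
from look import *
go(world(np.array([.0015,.104,.174])),RT)
E
```

```text
t: 2.1
tcp_pos: [0.5464, -0.0426, 0.2449]
tool_rot: [0.206, 0.979, 0.0, -0.0]
force: [0.9, 0.6, -0.2]
finger_gap: 0.998
gripper_force: 0.0
t: 3.3
tcp_pos: [0.5461, -0.0413, 0.2452]
tool_rot: [0.629, 0.747, 0.166, 0.139]
force: [-0.4, -0.4, -0.7]
finger_gap: 1.0
gripper_force: 0.0
t 3.3 tcp [ 0.5461 -0.0413  0.2452] gap 1.0 F [-0.36 -0.43 -0.75] gf 0.0
turn [ 0.003 -0.017  0.015] shift now [-0.0009 -0.0172  0.0359] after turn [-0.0009 -0.0172  0.0359]
```

```bash
python3 -m pendant '[[[-0.001,-0.017,0.01,0,0,0,1],[0,0,0.02,0,0,0,1],[0,0,0.03,0,0,0,1],[0,0,0.03,0,0,0,1],[0,0,0.03,0,0,0,1],[0,0,0.02,0,0,0,1],[0,0,0.012,0,0,0,1],[0,0,0.008,0,0,0,1],[0,0,0,0,0,0,1],[0,0,0,0,0,0,1]]]' 90
python3 - <<'E'
from look import *
go(world(np.array([.0015,.104,.074])),RT); snap('wrist','w1')
E
```

```text
t: 4.3
tcp_pos: [0.5879, -0.035, 0.1241]
tool_rot: [0.629, 0.746, 0.167, 0.14]
force: [-0.1, -0.3, -0.6]
finger_gap: 0.998
gripper_force: 0.0
t 4.3 tcp [ 0.5879 -0.035   0.1241] gap 0.998 F [-0.05 -0.3  -0.57] gf 0.0
turn [ 0.016 -0.011  0.003] shift now [ 0.0001 -0.0011  0.0014] after turn [ 0.0001 -0.0011  0.0014]
```

View pics/w1.png

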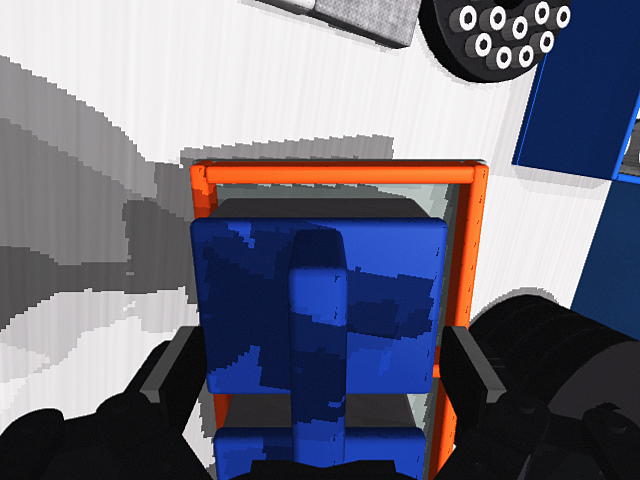

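The ridge (column ~318, rows 235–460) stands centred between the open pads at columns ~205 and 440. I'll close and lift square to the deck.

```bash
python3 -m pendant '[[[0,-0.001,0.001,0,0,0,0],[0,0,0,0,0,0,0],[0,0,0,0,0,0,0],[0,0,0,0,0,0,0],[0,0,0,0,0,0,0],[0,0,0,0,0,0,0],[0,0,0,0,0,0,0],[0,0,0,0,0,0,0]]]' 90
python3 -m pendant '[[[0,0,-0.004,0,0,0,0],[0,0,-0.008,0,0,0,0],[0,0,-0.012,0,0,0,0],[0,0,-0.012,0,0,0,0],[0,0,-0.012,0,0,0,0],[0,0,-0.008,0,0,0,0],[0,0,-0.004,0,0,0,0],[0,0,0,0,0,0,0],[0,0,0,0,0,0,0],[0,0,0,0,0,0,0],[0,0,0,0,0,0,0],[0,0,0,0,0,0,0],[0,0,0,0,0,0,0],[0,0,0,0,0,0,0]]]'
python3 - <<'E'
from look import *
go(world(np.array([.0015,.104,.074])),RT); snap('scene','s1'); s=snap('top','t1')
P=cloud(s);h=hsv(s);x,y,z=np.moveaxis(P,-1,0);m=(h[...,0]>105)&(h[...,0]<128)&(h[...,1]>120)&(x>.5)&(x<.7)&(y>-.09)&(y<.03)&(z>.03)
print(np.percentile(deck(P[m]),[2,50,98],axis=0).round(4))
E
```

```text
t: 5.15
tcp_pos: [0.5869, -0.035, 0.1226]
tool_rot: [0.63, 0.746, 0.166, 0.139]
force: [-5.7, -2.3, 4.5]
finger_gap: 0.196
gripper_force: 88.2
t: 6.55
tcp_pos: [0.5672, -0.0384, 0.1659]
tool_rot: [0.63, 0.746, 0.166, 0.139]
force: [-0.4, 0.9, -7.3]
finger_gap: 0.194
gripper_force: 88.2
t 6.55 tcp [ 0.5672 -0.0384  0.1659] gap 0.194 F [-0.37  0.87 -7.26] gf 88.2
turn [ 0.01  -0.014 -0.001] shift now [-0.0001  0.0005  0.0598] after turn [-0.      0.0005  0.0598]
[[-0.0009  0.0665  0.0957]
 [ 0.0316  0.1245  0.1021]
 [ 0.0507  0.1421  0.1487]]
```

View pics/s1.png

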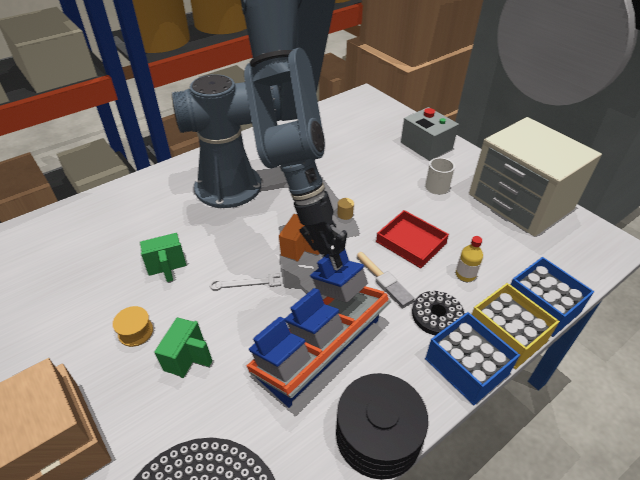

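The left box reads about 7 N, so roughly 0.7 kg: this is the heavy one. It hangs true over the left bay. Next I'll raise it, level it and carry it to the tray.

```bash
python3 -m pendant '[[[0,0,-0.01,0,0,0,0],[0,0,-0.02,0,0,0,0],[0,0,-0.02,0,0,0,0],[0,0,-0.02,0,0,0,0],[0,0,-0.01,0,0,0,0],[0,0,0,0,0,0,0]]]'
python3 - <<'E'
from look import *
go([.524,.278,.2],toolrot(R.from_euler('z',10,degrees=True)))
E
```

```text
t: 7.25
tcp_pos: [0.5405, -0.0433, 0.2254]
tool_rot: [0.629, 0.746, 0.167, 0.141]
force: [0.3, -0.2, -8.4]
finger_gap: 0.194
gripper_force: 88.8
t 7.25 tcp [ 0.5405 -0.0433  0.2254] gap 0.194 F [ 0.34 -0.24 -8.42] gf 88.8
turn [ 3.664  0.01  -0.047] shift now [0.3994 0.0292 0.0488] after turn [0.3991 0.0495 0.0317]
```

```bash
python3 -m pendant '[[[0,0,0,0.2,0,-0.006,0],[0,0,0,0.466,0,-0.006,0],[0,0,0,0.5,0,-0.006,0],[0,0,0,0.5,0,-0.006,0],[0,0,0,0.5,0,-0.006,0],[0,0,0,0.5,0,-0.006,0],[0,0,0,0.5,0,-0.006,0],[0,0,0,0.3,0,-0.005,0],[0,0,0,0.2,0,0,0],[0,0,0,0,0,0,0]]]'
python3 -m pendant '[[[0.01,0.001,0,0,0,0,0],[0.02,0.002,0,0,0,0,0],[0.03,0.004,0,0,0,0,0],[0.035,0.004,0,0,0,0,0],[0.035,0.005,0,0,0,0,0],[0.035,0.005,0,0,0,0,0],[0.035,0.005,0,0,0,0,0],[0.035,0.005,0,0,0,0,0],[0.035,0.005,0,0,0,0,0],[0.035,0.005,0,0,0,0,0],[0.03,0.004,0,0,0,0,0],[0.03,0.003,0,0,0,0,0],[0.02,0.001,0,0,0,0,0],[0.014,0,0,0,0,0,0],[0,0,0,0,0,0,0],[0,0,0,0,0,0,0]]]'
python3 - <<'E'
from look import *
go([.524,.278,.079],toolrot(R.from_euler('z',10,degrees=True)))
s=snap('top','t2');snap('scene','s2')
E
```

```text
t: 8.25
tcp_pos: [0.5414, -0.0429, 0.2234]
tool_rot: [0.643, 0.766, -0.0, -0.001]
force: [-0.2, 0.5, -8.6]
finger_gap: 0.198
gripper_force: 88.5
t: 9.85
tcp_pos: [0.5234, 0.2775, 0.2238]
tool_rot: [0.643, 0.766, -0.001, -0.001]
force: [0.1, 0.7, -8.4]
finger_gap: 0.197
gripper_force: 88.5
t 9.85 tcp [0.5234 0.2775 0.2238] gap 0.197 F [ 0.11  0.66 -8.37] gf 88.5
turn [-0.023  0.008  0.002] shift now [0.0006 0.0013 0.181 ] after turn [0.0005 0.0008 0.181 ]
```

View pics/s2.png

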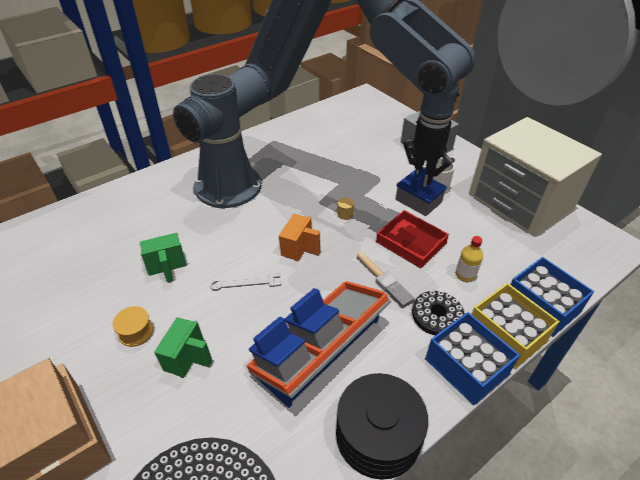

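The heavy box hangs level over the tray (box at ~(420,195), shadow in the tray at (405,235)). Lowering it now.

```bash
python3 -m pendant '[[[0,0.001,0.01,0,0,0,0],[0,0,0.025,0,0,0,0],[0,0,0.03,0,0,0,0],[0,0,0.03,0,0,0,0],[0,0,0.025,0,0,0,0],[0,0,0.02,0,0,0,0],[0,0,0.015,0,0,0,0],[0,0,0.01,0,0,0,0],[0,0,0.004,0,0,0,0],[0,0,0.002,0,0,0,0],[0,0,0.002,0,0,0,0],[0,0,0.002,0,0,0,0],[0,0,0,0,0,0,0],[0,0,0,0,0,0,0]]]'
```

```text
t: 11.35
tcp_pos: [0.5243, 0.2783, 0.0843]
tool_rot: [0.643, 0.766, -0.001, -0.001]
force: [0.4, 0.2, -7.7]
finger_gap: 0.197
gripper_force: 88.4
```

```bash
python3 -m pendant '[[[0,0,0.002,0,0,0,0],[0,0,0.002,0,0,0,0],[0,0,0.001,0,0,0,0],[0,0,0,0,0,0,0]]]'; python3 -m pendant '[[[0,0,0.001,0,0,0,0],[0,0,0.001,0,0,0,0],[0,0,0,0,0,0,0]]]'
```

```text
t: 11.75
tcp_pos: [0.5242, 0.2781, 0.0799]
tool_rot: [0.643, 0.766, -0.001, -0.001]
force: [-0.7, -1.2, -7.8]
finger_gap: 0.199
gripper_force: 88.6
t: 12.05
tcp_pos: [0.5241, 0.278, 0.0797]
tool_rot: [0.643, 0.766, -0.001, -0.001]
force: [-3.4, -2.6, 5.3]
finger_gap: 0.197
gripper_force: 90.3
```

```bash
python3 -m pendant '[[[0,0,0,0,0,0,0.4],[0,0,0,0,0,0,1],[0,0,0,0,0,0,1],[0,0,0,0,0,0,1],[0,0,-0.01,0,0,0,1],[0,0,-0.03,0,0,0,1],[0,0,-0.04,0,0,0,1],[0,0,-0.04,0,0,0,1],[0,0,-0.04,0,0,0,1],[0,0,-0.03,0,0,0,1],[0,0,-0.01,0,0,0,1],[0,0,0,0,0,0,1]]]'
python3 - <<'E'
from look import *
go(world(np.array([.0015,0,.174])),RT)
s=snap('top','t3');P=cloud(s);h=hsv(s);x,y,z=np.moveaxis(P,-1,0)
m=(h[...,0]>105)&(h[...,0]<128)&(h[...,1]>120)&(abs(x-.524)<.07)&(abs(y-.278)<.07)&(z>.03)
for a,b in((.05,.07),(.092,.11)):
  p=P[m&(z>a)&(z<b)];print(len(p),p.mean(0), cv2.minAreaRect(p[:,:2].astype(np.float32)) if len(p)>4 else '')
E
```

```text
t: 13.25
tcp_pos: [0.5252, 0.2784, 0.2398]
tool_rot: [0.643, 0.766, 0.001, 0.0]
force: [-0.5, -0.1, -0.1]
finger_gap: 1.001
gripper_force: 0.0
t 13.25 tcp [0.5252 0.2784 0.2398] gap 1.001 F [-0.47 -0.09 -0.12] gf 0.0
turn [-3.628 -0.015  0.048] shift now [-0.5291 -0.0448  0.0327] after turn [-0.5293 -0.0517  0.0124]
482 [0.51718039 0.25438662 0.05897254] ((0.5257402658462524, 0.2608726918697357), (0.09975162148475647, 0.048042815178632736), 10.30296802520752)
61 [0.52897218 0.24884689 0.10083135] ((0.5293475389480591, 0.2484472095966339), (0.019040917977690697, 0.018000338226556778), 9.785755157470703)
```

Heavy box is seated in the tray (lid at z 59 mm). On to the middle bay.

```bash
python3 -m pendant '[[[-0.019,-0.002,0,0,0,0,1],[-0.034,-0.003,0,0,0,0,1],[-0.034,-0.003,0,0,0,0,1],[-0.034,-0.003,0,0,0,0,1],[-0.034,-0.003,0,0,0,0,1],[-0.034,-0.003,0,0,0,0,1],[-0.034,-0.003,0,0,0,0,1],[-0.034,-0.003,0,0,0,0,1],[-0.034,-0.003,0,0,0,0,1],[-0.034,-0.003,0,0,0,0,1],[-0.034,-0.003,0,0,0,0,1],[-0.034,-0.003,0,0,0,0,1],[-0.034,-0.003,0,0,0,0,1],[-0.034,-0.003,0,0,0,0,1],[-0.034,-0.003,0,0,0,0,1],[-0.034,-0.001,0,0,0,0,1]]]'
python3 -m pendant '[[[0,0,0,-0.45,0,0.006,1],[0,0,0,-0.45,0,0.006,1],[0,0,0,-0.45,0,0.006,1],[0,0,0,-0.45,0,0.006,1],[0,0,0,-0.45,0,0.006,1],[0,0,0,-0.45,0,0.006,1],[0,0,0,-0.45,0,0.006,1],[0,0,0,-0.48,0,0.006,1],[0,0,0,0,0,0,1],[0,0,0,0,0,0,1]]]'
python3 - <<'E'
from look import *
go(world(np.array([.0015,0,.0735])),RT)
E
```

```text
t: 14.9
tcp_pos: [0.5608, -0.1465, 0.2364]
tool_rot: [0.643, 0.766, -0.002, -0.003]
force: [-0.2, -0.4, 0.5]
finger_gap: 0.996
gripper_force: 0.0
t: 15.9
tcp_pos: [0.5615, -0.1453, 0.2372]
tool_rot: [0.631, 0.746, 0.164, 0.137]
force: [0.2, -0.1, 0.4]
finger_gap: 1.001
gripper_force: 0.0
t 15.9 tcp [ 0.5615 -0.1453  0.2372] gap 1.001 F [ 0.21 -0.12  0.41] gf 0.0
turn [-0.05  -0.018 -0.016] shift now [ 0.0002 -0.0095  0.1537] after turn [ 0.0005 -0.0105  0.1536]
```

```bash
python3 -m pendant '[[[0.0005,-0.01,0.01,-0.05,-0.018,-0.016,1],[0,0,0.02,0,0,0,1],[0,0,0.03,0,0,0,1],[0,0,0.03,0,0,0,1],[0,0,0.025,0,0,0,1],[0,0,0.02,0,0,0,1],[0,0,0.012,0,0,0,1],[0,0,0.006,0,0,0,1],[0,0,0,0,0,0,1],[0,0,0,0,0,0,1]]]' 90
python3 - <<'E'
from look import *
go(world(np.array([.0015,0,.0735])),RT)
E
```

```text
t: 16.9
tcp_pos: [0.6068, -0.1371, 0.1247]
tool_rot: [0.629, 0.746, 0.166, 0.141]
force: [0.5, 0.1, -0.3]
finger_gap: 0.998
gripper_force: 0.0
t 16.9 tcp [ 0.6068 -0.1371  0.1247] gap 0.998 F [ 0.51  0.07 -0.35] gf 0.0
turn [0.029 0.01  0.017] shift now [-0.0001 -0.0031  0.0019] after turn [-0.0001 -0.0031  0.0019]
```

```bash
python3 -m pendant '[[[0,-0.002,0.002,0,0,0,1],[0,0,0,0,0,0,0],[0,0,0,0,0,0,0],[0,0,0,0,0,0,0],[0,0,0,0,0,0,0],[0,0,0,0,0,0,0],[0,0,0,0,0,0,0],[0,0,0,0,0,0,0],[0,0,0,0,0,0,0]]]' 70
python3 -m pendant '[[[0,0,-0.004,0,0,0,0],[0,0,-0.008,0,0,0,0],[0,0,-0.012,0,0,0,0],[0,0,-0.012,0,0,0,0],[0,0,-0.012,0,0,0,0],[0,0,-0.008,0,0,0,0],[0,0,-0.004,0,0,0,0],[0,0,0,0,0,0,0],[0,0,0,0,0,0,0],[0,0,0,0,0,0,0],[0,0,0,0,0,0,0],[0,0,0,0,0,0,0],[0,0,0,0,0,0,0],[0,0,0,0,0,0,0]]]'
python3 - <<'E'
from look import *
go(world(np.array([.0015,0,.0735])),RT)
E
```

```text
t: 17.8
tcp_pos: [0.6055, -0.137, 0.1219]
tool_rot: [0.629, 0.746, 0.166, 0.141]
force: [-2.0, -0.1, 0.1]
finger_gap: 0.203
gripper_force: 70.9
t: 19.2
tcp_pos: [0.5857, -0.1405, 0.1654]
tool_rot: [0.629, 0.746, 0.166, 0.141]
force: [-0.6, 0.9, -3.2]
finger_gap: 0.198
gripper_force: 70.1
t 19.2 tcp [ 0.5857 -0.1405  0.1654] gap 0.198 F [-0.6   0.91 -3.23] gf 70.1
turn [0.024 0.005 0.014] shift now [-0.0003 -0.0006  0.0593] after turn [-0.0004 -0.0005  0.0593]
```

Middle box is light (~3 N). Lowering it back, 1.6 mm uphill of where it stood.

```bash
python3 -m pendant '[[[0,0.002,0.006,0,0,0,0],[0,0,0.012,0,0,0,0],[0,0,0.012,0,0,0,0],[0,0,0.012,0,0,0,0],[0,0,0.006,0,0,0,0],[0,0,0.004,0,0,0,0],[0,0,0.002,0,0,0,0],[0,0,0.002,0,0,0,0],[0,0,0,0,0,0,0]]]'; python3 -m pendant '[[[0,0,0.002,0,0,0,0],[0,0,0.001,0,0,0,0],[0,0,0,0,0,0,0]]]'
python3 - <<'E'
from look import *
go(world(np.array([.0015,0,.0735])),RT)
E
```

```text
t: 20.1
tcp_pos: [0.606, -0.1371, 0.1257]
tool_rot: [0.629, 0.746, 0.166, 0.141]
force: [0.4, 0.3, -2.9]
finger_gap: 0.2
gripper_force: 70.2
t: 20.4
tcp_pos: [0.607, -0.137, 0.1235]
tool_rot: [0.629, 0.746, 0.166, 0.141]
force: [0.8, -0.4, -2.7]
finger_gap: 0.203
gripper_force: 70.2
t 20.4 tcp [ 0.607  -0.137   0.1235] gap 0.203 F [ 0.75 -0.41 -2.67] gf 70.2
turn [0.026 0.007 0.015] shift now [-0.0003 -0.0028  0.0005] after turn [-0.0003 -0.0028  0.0005]
```

```bash
python3 -m pendant '[[[0,0,0.001,0,0,0,0],[0,0,0.001,0,0,0,0],[0,0,0,0,0,0,0]]]'
```

```text
t: 20.7
tcp_pos: [0.6073, -0.137, 0.1227]
tool_rot: [0.629, 0.746, 0.166, 0.141]
force: [-5.3, -1.1, 2.9]
finger_gap: 0.203
gripper_force: 71.1
```

```bash
python3 -m pendant '[[[0,0,0,0,0,0,0.4],[0,0,0,0,0,0,1],[0,0,0,0,0,0,1],[0,0,0,0,0,0,1],[0,0,-0.015,0,0,0,1],[0,0,-0.03,0,0,0,1],[0,0,-0.03,0,0,0,1],[0,0,-0.015,0,0,0,1],[-0.015,0,0,0,0,0,1],[-0.03,0,0,0,0,0,1],[-0.04,0,0,0,0,0,1],[-0.03,0,0,0,0,0,1],[-0.015,0,0,0,0,0,1],[0,0,0,0,0,0,1],[0,0,0,0,0,0,1]]]'
python3 - <<'E'
from look import *
go(world(np.array([.0015,-.1045,.0735])),RT)
E
```

```text
t: 22.2
tcp_pos: [0.5943, -0.2436, 0.1865]
tool_rot: [0.629, 0.746, 0.166, 0.14]
force: [-0.1, 0.2, -0.6]
finger_gap: 0.998
gripper_force: 0.0
t 22.2 tcp [ 0.5943 -0.2436  0.1865] gap 0.998 F [-0.14  0.22 -0.55] gf 0.0
turn [ 0.014 -0.011  0.008] shift now [-0.0022 -0.0018  0.0878] after turn [-0.0021 -0.0016  0.0878]
```

```bash
python3 -m pendant '[[[-0.002,-0.003,0.01,0,0,0,1],[0,0,0.02,0,0,0,1],[0,0,0.025,0,0,0,1],[0,0,0.02,0,0,0,1],[0,0,0.01,0,0,0,1],[0,0,0.004,0,0,0,1],[0,0,0,0,0,0,1],[0,0,0,0,0,0,0],[0,0,0,0,0,0,0],[0,0,0,0,0,0,0],[0,0,0,0,0,0,0],[0,0,0,0,0,0,0],[0,0,0,0,0,0,0],[0,0,0,0,0,0,0],[0,0,0,0,0,0,0]]]' 70
python3 - <<'E'
from look import *
go(world(np.array([.0015,-.1045,.0735])),RT)
E
python3 -m pendant '[[[0,0,-0.004,0,0,0,0],[0,0,-0.008,0,0,0,0],[0,0,-0.012,0,0,0,0],[0,0,-0.012,0,0,0,0],[0,0,-0.012,0,0,0,0],[0,0,-0.008,0,0,0,0],[0,0,-0.004,0,0,0,0],[0,0,0,0,0,0,0],[0,0,0,0,0,0,0],[0,0,0,0,0,0,0],[0,0,0,0,0,0,0],[0,0,0,0,0,0,0],[0,0,0,0,0,0,0],[0,0,0,0,0,0,0]]]'
```

```text
t: 23.7
tcp_pos: [0.6228, -0.2415, 0.1221]
tool_rot: [0.629, 0.746, 0.166, 0.141]
force: [-4.3, -0.4, 3.5]
finger_gap: 0.204
gripper_force: 69.3
t 23.7 tcp [ 0.6228 -0.2415  0.1221] gap 0.204 F [-4.33 -0.42  3.5 ] gf 69.3
turn [0.025 0.008 0.015] shift now [ 0.0012  0.0002 -0.0001] after turn [ 0.0012  0.0002 -0.0001]
t: 25.1
tcp_pos: [0.6029, -0.2447, 0.1652]
tool_rot: [0.629, 0.746, 0.166, 0.141]
force: [-0.5, 0.9, -2.8]
finger_gap: 0.204
gripper_force: 68.3
```

Also light. Lowering it back the same way, with a view before releasing.

```bash
python3 -m pendant '[[[0,0.002,0.006,0,0,0,0],[0,0,0.012,0,0,0,0],[0,0,0.012,0,0,0,0],[0,0,0.012,0,0,0,0],[0,0,0.006,0,0,0,0],[0,0,0.004,0,0,0,0],[0,0,0.002,0,0,0,0],[0,0,0.002,0,0,0,0],[0,0,0.002,0,0,0,0],[0,0,0.001,0,0,0,0],[0,0,0,0,0,0,0],[0,0,0,0,0,0,0]]]'; python3 -m pendant '[[[0,0,0.001,0,0,0,0],[0,0,0,0,0,0,0]]]'
```

```text
t: 26.3
tcp_pos: [0.6241, -0.2412, 0.1235]
tool_rot: [0.629, 0.746, 0.166, 0.141]
force: [-0.6, 0.7, -2.3]
finger_gap: 0.206
gripper_force: 68.3
t: 26.5
tcp_pos: [0.6244, -0.2413, 0.123]
tool_rot: [0.629, 0.746, 0.166, 0.141]
force: [-1.7, -0.1, -0.5]
finger_gap: 0.202
gripper_force: 68.7
```

```bash
python3 -m pendant '[[[0,0,0.0005,0,0,0,0],[0,0,0,0,0,0,0.4],[0,0,0,0,0,0,1],[0,0,0,0,0,0,1],[0,0,0,0,0,0,1],[0,0,-0.015,0,0,0,1],[0,0,-0.03,0,0,0,1],[0,0,-0.04,0,0,0,1],[0,0,-0.04,0,0,0,1],[0,0,-0.04,0,0,0,1],[0,0,-0.04,0,0,0,1],[0,0,-0.03,0,0,0,1],[0,0,-0.015,0,0,0,1],[0,0,0,0,0,0,1],[0,0,0,0,0,0,1],[0,0,0,0,0,0,1]]]'
python3 - <<'E'
from look import *
go(world(np.array([.0015,-.1045,.0735])),RT)
snap('scene','s4');s=snap('top','t4');P=cloud(s);h=hsv(s);x,y,z=np.moveaxis(P,-1,0)
D=deck(P.reshape(-1,3)).reshape(P.shape);bl=(h[...,0]>105)&(h[...,0]<128)&(h[...,1]>120)
for yc in(0,-.104):
  t=D[bl&(abs(D[...,1]-yc)<.05)&(abs(D[...,0])<.07)&(D[...,2]>.04)&(D[...,2]<.12)]
  for a,b in((.046,.062),(.088,.104)):
    k=t[(t[:,2]>a)&(t[:,2]<b)]; print(yc,len(k),np.percentile(k,[2,50,98],axis=0).round(4).tolist() if len(k) else '')
p=P[bl&(abs(x-.524)<.08)&(abs(y-.278)<.08)&(z>.045)&(z<.07)];print('tray box lid',p[:,2].std(),cv2.minAreaRect(p[:,:2].astype(np.float32)))
E
```

```text
t: 28.1
tcp_pos: [0.5404, -0.2546, 0.3018]
tool_rot: [0.629, 0.746, 0.166, 0.14]
force: [-1.0, -0.3, 0.5]
finger_gap: 1.004
gripper_force: 0.0
t 28.1 tcp [ 0.5404 -0.2546  0.3018] gap 1.004 F [-1.04 -0.3   0.53] gf 0.0
turn [ 0.012 -0.012  0.009] shift now [-0.0003 -0.0006  0.2475] after turn [ 1.000e-04 -2.000e-04  2.475e-01]
0 1113 [[-0.0438, -0.0384, 0.0484], [0.0164, 0.0003, 0.0545], [0.052, 0.0375, 0.0606]]
0 272 [[-0.0045, -0.0351, 0.0898], [0.0046, -0.0005, 0.0959], [0.0132, 0.035, 0.1015]]
-0.104 1105 [[-0.0436, -0.1418, 0.0485], [0.0156, -0.1034, 0.0547], [0.0518, -0.066, 0.0605]]
-0.104 264 [[-0.0049, -0.14, 0.09], [0.0041, -0.104, 0.0965], [0.0125, -0.0687, 0.1018]]
tray box lid 0.003025423420977119 ((0.5232442021369934, 0.276154100894928), (0.10011600703001022, 0.07847826182842255), 10.362425804138184)
```

View pics/s4.png

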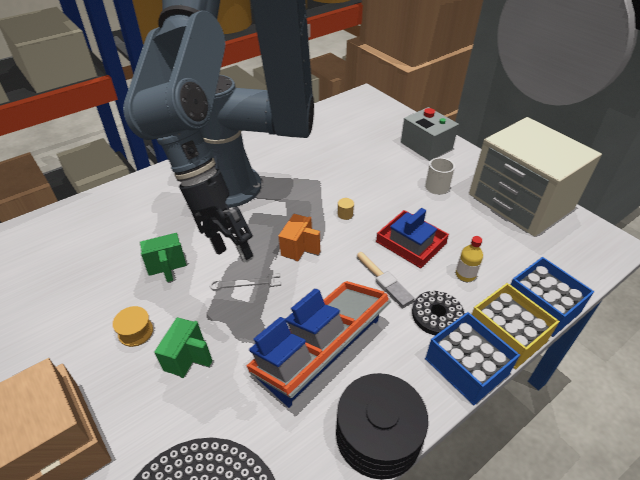

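View pics/t4.png

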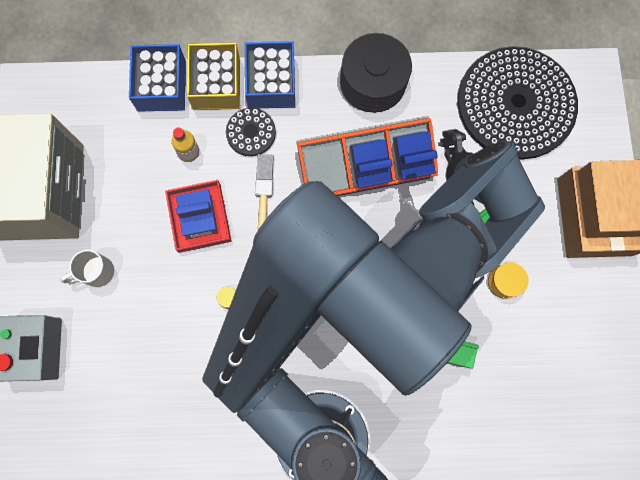

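Both views show the heavy box centred in the tray (top view (197,213)). The light boxes are flat in the middle and right bays ((372,162), (414,153)), the bystanders haven't moved and the arm is clear.

```bash
python3 -c "
from station import job
print(job.sign_off())"
```

```text
the job is handed in; nothing more can be done
None
```

Job handed in at about 28 s of the 72 s allowed: the left box was the heavy one (about 8 N lifted, against about 3 N for the others) and stands centred in the red tray, and the two light boxes are back flat in the middle and right bays; sign-off returned no verdict.

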